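# Refit the service covers of a sample changer

### The job

The sample changer on the bench has just been serviced and its two openings stand open. Put each grey cover back into the opening of its own outline, turned the only way round it fits; lower it in rather than drop it, and press it down until it snaps fully home, flush with the housing. Leave the sample rack, the jar and the tweezers where they are, and let go of everything at the end.

Things in the scene. Friction and masses are not known exactly. Their poses are not given: they have to be found in the camera images.
- cover_cut: Grey service cover with a black grip bar, 72 (x) x 104 (y) mm, 24 mm high without the bar, about 220 g, lying upright. Corner at +x +y cut off at 45 degrees (28 mm legs); notch in the -x edge, 12 mm deep, from y = -33 to -11 mm. The lowest 5 mm are set in by 1.5 mm as a lead. Origin on the underside, at the middle of the 72 x 104 rectangle, under the middle of the bar; z up.
- cover_step: The other grey cover, same build and mass, 72 (x) x 92 (y) mm, 24 mm high without the bar: the corner at -x +y has a rectangular step taken out, 22 mm (x) by 28 mm (y). Lowest 5 mm set in by 1.5 mm. Origin on the underside, at the middle of the 72 x 92 rectangle, under the middle of the bar; z up.
- port_cut (a point): Middle of the floor of cover_cut's opening (+y half of the changer), 24 mm deep, 2 mm play all round. Axes as the changer's: the cover is home, flush, when its frame coincides with this one. Spring-roller catches on the floor, 20 mm either side, grip strikes under the cover: its own weight leaves it some 9 mm proud; pushing about 8 N down on the bar snaps it home on the floor, held.
- port_step (a point): Middle of the floor of cover_step's opening (-y half of the changer); same depth, play, axes and spring catches: cover_step is home, flush, when its frame coincides with this one.
- cover_cut_key (a point): Point on the plate top of cover_cut next to its cut corner, at (20, 36, 24) mm in the cover's frame.
- port_cut_key (a point): Where cover_cut_key lies when that cover is home.
- cover_step_key (a point): Point on the plate top of cover_step next to its step, at (-10, 22, 24) mm in the cover's frame.
- port_step_key (a point): Where cover_step_key lies when that cover is home.
- changer: Aluminium sample changer housing, fixed, 130 (x) x 360 (y) mm, top 75 mm above the bench. Origin on the bench under its middle. Openings round (0, 115) and (0, -112) mm. Between them the hub: flange 76 mm in diameter, two steel pins (10 mm thick, x = -14 and +14 mm) up to 143 mm above the bench. A motor juts from the +x side at y = -120 mm to x = 128 mm.
- rack: Black sample rack, 70 (x) x 110 (y) x 22 mm high, with rows of holes, loose on the bench; to be left alone. Origin under its middle.
- jar: Amber glass jar with white cap, 60 mm diameter, 75 mm high, standing on the bench; to be left alone. Origin under its middle.
- tweezers: Steel tweezers, 120 mm long (x), 8 mm high, lying on the bench between the robot and the changer; to be left alone. Origin under the middle.
- cover_cut_grip (a point): Middle of the black grip bar of cover_cut, 45 mm above the underside, on the cover's z axis. The bar runs along the cover's y: 14 mm wide (x), 54 mm long (y), from 38 to 52 mm above the underside, on a web 8 mm wide that joins it to the plate, whose top is at 24 mm. Pinch it across x.
- cover_step_grip (a point): Middle of the black grip bar of cover_step, 45 mm above the underside, on the cover's z axis. The bar runs along the cover's y: 14 mm wide (x), 54 mm long (y), from 38 to 52 mm above the underside, on a web 8 mm wide that joins it to the plate, whose top is at 24 mm. Pinch it across x.
Not all that is in view belongs to the job. What is shaped like the cover_step but blue or yellow is not meant.

How it is judged:
At the end, for the whole second after the job is handed in: Both covers lie fully home and at rest in their own openings: origin within 4 mm of the opening's middle, key point within 5 mm of its place, less than 2 mm proud, level within 0.04 rad; rack, jar and tweezers within 30 mm of where they were, the jar upright (horizontal distance between cover_cut and port_cut below 0.004 m and distance between cover_cut_key and port_cut_key below 0.005 m and z of cover_cut in the frame of port_cut below 0.002 m and angle between each of cover_cut, cover_step's own z axis and vertical below 0.04 rad and horizontal distance between cover_step and port_step below 0.004 m and distance between cover_step_key and port_step_key below 0.005 m and z of cover_step in the frame of port_step below 0.002 m and linear speed of each of cover_cut, cover_step below 0.01 m/s and distance of each of rack, jar, tweezers from where it was at the start of the episode below 0.03 m and angle between jar's own z axis and vertical below 0.1 rad); the robot touches nothing.
It fails at once if the jar is tipped over (angle between jar's own z axis and vertical above 0.5 rad).
It fails at once if the rack, the jar or the tweezers are pushed away (distance of any of rack, jar, tweezers from where it was at the start of the episode above 0.03 m).
It fails at once if cover_cut is dropped into its opening instead of lowered in (horizontal distance between cover_cut and port_cut below 0.01 m and z of cover_cut in the frame of port_cut between 0.009 and 0.02 m and linear speed of cover_cut above 0.5 m/s).
It fails at once if cover_step is dropped into its opening instead of lowered in (horizontal distance between cover_step and port_step below 0.01 m and z of cover_step in the frame of port_step between 0.009 and 0.02 m and linear speed of cover_step above 0.5 m/s).
It also fails if it takes over 72 s, if anything falls off the work surface, if the arm or the gripper's body presses on something with over 40 N, if the wrist force passes 120 N, or if a joint passes its speed limit or range.

### The arm

A 6-joint arm with a two-finger parallel gripper is mounted at the origin on the work surface. World frame = base frame: x ahead of the robot, y to its left, z up, the work surface at z = 0. Lengths are in m, angles in rad, forces in N, time in s.
With the tool pointing down it reaches from about 0.35 to 0.8 m from the base axis. Payload 7.3 kg.
Tool frame: the origin (TCP) lies between the finger pads; the fingertips stand 25 mm ahead of it and the grasp point (between the pads) lies 6 mm ahead of it (r.tip_extent is the distance from the TCP to the fingertips, in m); z points along the fingers, y is the direction in which the jaws open and shut (so a half turn about z gives the same grasp; the last joint's range is limited). The gripper opens to 85 mm and grips with 20 to 120 N. Pads are 22 mm wide; open, the fingers measure 114 mm over their backs; the gripper's body (76 mm by 85 mm) begins 54 mm behind the grasp point. The pads swing forward as they close: fully open they stand 13 mm farther back than shut.
Start: joints at [0.987, 0.342, 1.524, -0, 1.275, -0.146], TCP at [0.223, 0.476, 0.256] pointing down, gripper open.
Joint ranges: [-2.53, 2.53], [-0.77, 2.02], [0.04, 2.7], [-1, 4.14], [0.28, 2.66], [-3.11, 3.11]. Speed limits (rad/s): [2.57, 2.57, 3.14, 3.14, 3.14, 3.14].

### API

Orientations are given as a unit quaternion [x, y, z, w].
In Python, from workcell import r, command_gripper, optics gives the robot as it stands. The module is installed in compiled form; this text tells all that it offers. Calls block until the motion is done:
- r.reach(position, orientation): joint-space move of the TCP to a pose.
- r.move_straight(position, orientation=None, speed=0.15, max_force=None): straight line of the TCP; orientation=None keeps the orientation; speed is the mean speed in m/s. With max_force (N) it stops when the force on the tool has changed by that much, and returns True; else False.
- r.movej(angles): joint-space move.
- command_gripper(opening, force=None): finger opening in m; force is the grip in N (None keeps the last); returns when the fingers have stopped.
- r.hold(seconds).
- r.solve_ik(position, orientation): joint angles nearest the present ones, or None.
- r.read_state(): the state.
- optics.get_image(name): name is "scene" or "top" or "wrist"; returns (picture, depth): 384x512x3 uint8, red, green, blue; 384x512 float32, m along the optical axis (not along the pixel's ray), 0 where there is no reading.
- optics.camera_model(name): a dict with "K" (3x3 intrinsics, pixels), "R" (3x3) and "t" (3): a world point X has camera coordinates R X + t; the wrist camera has in their place "tool_from_camera" (4x4, takes a point from camera to tool coordinates, whose origin is the TCP and whose axes are the flange's). Camera axes: x right, y down, z forward; pixel columns grow to the right and rows downward; lengths in m; the calibration is good to about 2 mm. A picture is of the moment at which its call begins: read the wrist's pose just before it. camera_model takes no time and is no camera call.
A pose or a line that the arm cannot do raises r.PlanningError and nothing moves.
- r.finish_job(): hands the job in, once; it reports no verdict.
The state is a dict: "time_s": time; "joint_positions": joint angles; "dq": joint speeds; "tau": joint torques, N m; "eef_pos": TCP position; "eef_rot": TCP orientation; "contact_force": force on the tool from outside, world axes, zero at the start; "torque": the same for the moment, N m; "grip_width": finger opening in m.
Only numpy, scipy, OpenCV 4.12 (cv2) and the standard library are available. Lean on these libraries where they do the work, as an engineer would, in place of code of your own. Each camera call takes 0.05 s, during which the arm holds its last target.

## Working session

There is one attempt and no reset: what is moved stays moved. The work goes in short steps, each a Python script; the robot and the scene stay as the last script left them, time stands still between calls to the robot, and variables do not carry over. Pictures are saved under pics/ and viewed, and the job is handed in when it is done.

```bash
mkdir -p pics
python3 - <<'E'
from workcell import r, optics
import cv2, numpy as np, pickle
d={}
for n in ["scene","top","wrist"]:
    s=r.read_state()
    p,z=optics.get_image(n); m=optics.camera_model(n)
    d[n]=(p,z,m,s); cv2.imwrite(f"pics/a_{n}.png",p[:,:,::-1])
    print(n,m["K"][0][0], [m.get("t")], (z>0).mean())
pickle.dump(d,open("a.pkl","wb"))
print(s["time_s"],s["eef_pos"],s["eef_rot"],s["contact_force"],r.tip_extent)
E
```

```text
scene 483.2612903837579 [array([ 0.24632631, -0.26784553,  1.46866393])] 0.9960479736328125
top 431.72116684568925 [array([0.0041543 , 0.48987692, 1.09109105])] 0.9959309895833334
wrist 274.11812470470784 [None] 0.9960174560546875
0.1 [0.22234825 0.47520517 0.25568635] [ 2.17160704e-01  9.76135595e-01 -6.80674387e-04 -2.55539739e-04] [ 0.21237883 -0.57549876 -0.13653503] 0.025
```

View pics/a_top.png

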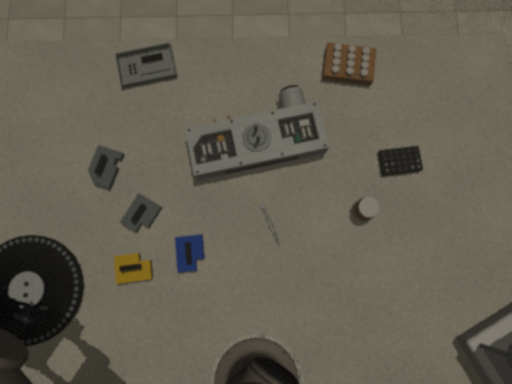

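View pics/a_scene.png

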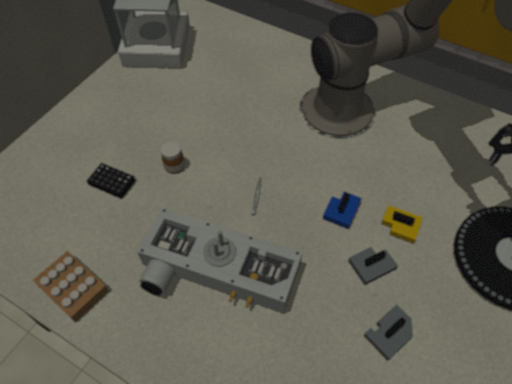

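View pics/a_wrist.png

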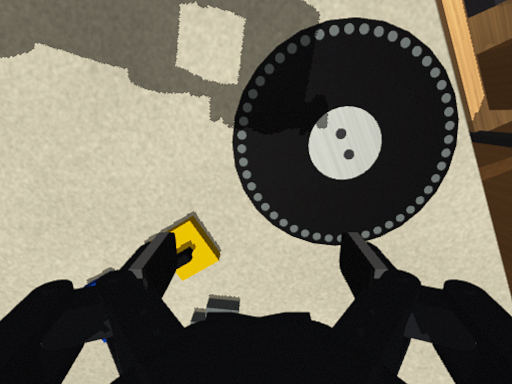

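Top view: grey cover with a notch and cut corner at about (105,167), grey stepped cover at (141,213). Blue (190,253) and yellow (132,268) are decoys. The changer is at (257,142), the rack at (400,161), the jar at (366,208) and the tweezers at (270,225).

```bash
cat > h.py <<'E'
import cv2, numpy as np
from scipy.spatial.transform import Rotation as Rot
def ray(m,uv,pose=None):
    """origin, dirs of pixel rays in world; pose=(pos,quat) for wrist"""
    uv=np.atleast_2d(np.asarray(uv,float)); K=np.asarray(m["K"])
    d=np.c_[uv,np.ones(len(uv))]@np.linalg.inv(K).T
    if pose is None:
        R=np.asarray(m["R"]);t=np.asarray(m["t"]); return -R.T@t, d@R
    T=np.asarray(m["tool_from_camera"]); W=Rot.from_quat(pose[1]).as_matrix()
    return W@T[:3,3]+pose[0], d@(W@T[:3,:3]).T
def onplane(m,uv,z,pose=None):
    o,d=ray(m,uv,pose); return o+d*((z-o[2])/d[:,2])[:,None]
def cloud(m,dep,pose=None):
    v,u=np.mgrid[:dep.shape[0],:dep.shape[1]]
    o,d=ray(m,np.c_[u.ravel(),v.ravel()],pose)
    return (o+d*dep.reshape(-1,1)).reshape(*dep.shape,3)
E
python3 - <<'E'
from h import *; import pickle
d=pickle.load(open("a.pkl","rb"))
p,z,m,s=d["top"]; C=cloud(m,z)
for n,u,v in [("cut",110,165),("step",147,218),("stepR",133,222),("table",220,220),("hub",257,137),("hsg",190,150),("hsgR",322,140),("jar",368,207),("rack",400,161),("twz",270,225),("yel",130,276)]:
    print(n,C[v,u].round(3))
c=cv2.resize(p[90:300,70:340],None,fx=2.9,fy=2.8,interpolation=cv2.INTER_CUBIC)
cv2.imwrite("pics/b_top.png",c[:,:,::-1])
print(d["wrist"][2]["tool_from_camera"].round(3), d["wrist"][2]["K"])
E
```

```text
cut [0.563 0.387 0.022]
step [0.416 0.281 0.026]
stepR [0.404 0.311 0.049]
table [0.41  0.09  0.002]
hub [ 0.599 -0.013  0.138]
hsg [0.586 0.162 0.075]
hsgR [ 0.608 -0.184  0.072]
jar [ 0.428 -0.292  0.074]
rack [ 0.56  -0.402  0.022]
twz [ 0.395 -0.045 -0.002]
yel [0.267 0.323 0.017]
[[-0.001 -0.963 -0.269  0.069]
 [ 1.    -0.001 -0.     0.001]
 [-0.    -0.269  0.963 -0.118]
 [ 0.     0.     0.     1.   ]] [[274.1181247    0.         257.88392816]
 [  0.         274.1181247  188.8007429 ]
 [  0.           0.           1.        ]]
```

View pics/b_top.png

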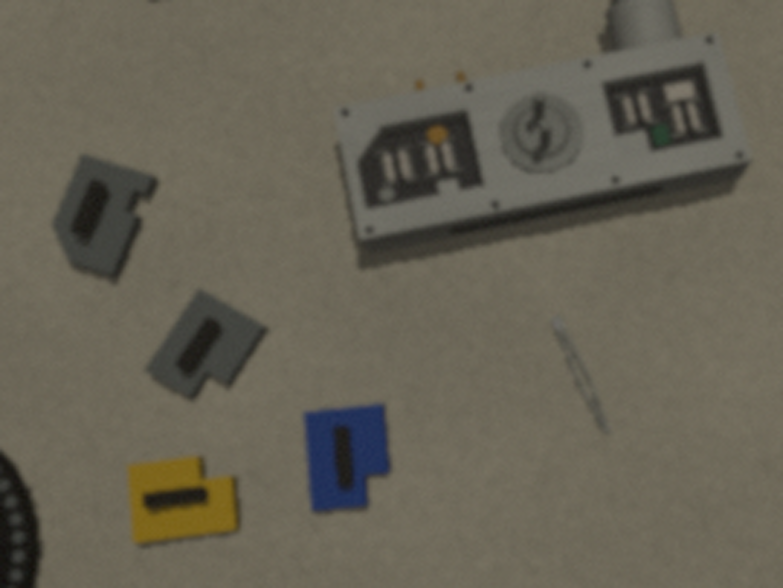

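```bash
cat >> h.py <<'E'
def quat(psi):  # tool down, tool y at world angle psi
    a=(psi+np.pi/2)/2  # n-axis half angle of tool x (psi+90deg)
    return np.array([np.cos(a),np.sin(a),0,0])
def look(xy,psi,z,name,row_off=0.0):
    from workcell import r, optics; import pickle
    ax=np.array([np.cos(psi+np.pi/2),np.sin(psi+np.pi/2)])
    r.reach([xy[0]+ax[0]*row_off,xy[1]+ax[1]*row_off,z],quat(psi))
    r.hold(0.3)
    s=r.read_state(); p,dep=optics.get_image("wrist"); m=optics.camera_model("wrist")
    pose=(np.array(s["eef_pos"]),np.array(s["eef_rot"]))
    pickle.dump((p,dep,m,pose),open(name+".pkl","wb")); cv2.imwrite(f"pics/{name}.png",p[:,:,::-1])
    print(name,s["time_s"],pose)
E
python3 - <<'E'
from h import *
D=np.deg2rad
look((.565,.395),D(73),.25,"w_cut",0.0)
look((.415,.300),D(56),.25,"w_step",0.0)
look((.59,.11),D(9),.30,"w_pc",0.0)
look((.62,-.12),D(9),.30,"w_ps",0.0)
E
cd pics; python3 -c "
import cv2,numpy as np
a=[cv2.imread(f'w_{n}.png') for n in ['cut','step','pc','ps']]
cv2.imwrite('w4.png',cv2.resize(np.vstack([np.hstack(a[:2]),np.hstack(a[2:])]),(800,600),interpolation=cv2.INTER_AREA))"
```

```text
w_cut 1.775 (array([0.56433194, 0.39567739, 0.25037634]), array([1.47226122e-01, 9.89102842e-01, 1.33173812e-04, 1.36871148e-04]))
w_step 2.8667 (array([0.4156374 , 0.3003077 , 0.24956574]), array([ 2.92323541e-01,  9.56319453e-01, -1.51973271e-04, -1.69820498e-04]))
w_pc 4.2417 (array([0.5895793 , 0.11102745, 0.30011672]), array([6.48733803e-01, 7.61015408e-01, 3.40756282e-05, 5.45668489e-06]))
w_ps 5.5167 (array([ 0.6201383 , -0.11873632,  0.30019881]), array([6.48769751e-01, 7.60984754e-01, 8.14966465e-05, 9.03103535e-05]))
```

View pics/w4.png

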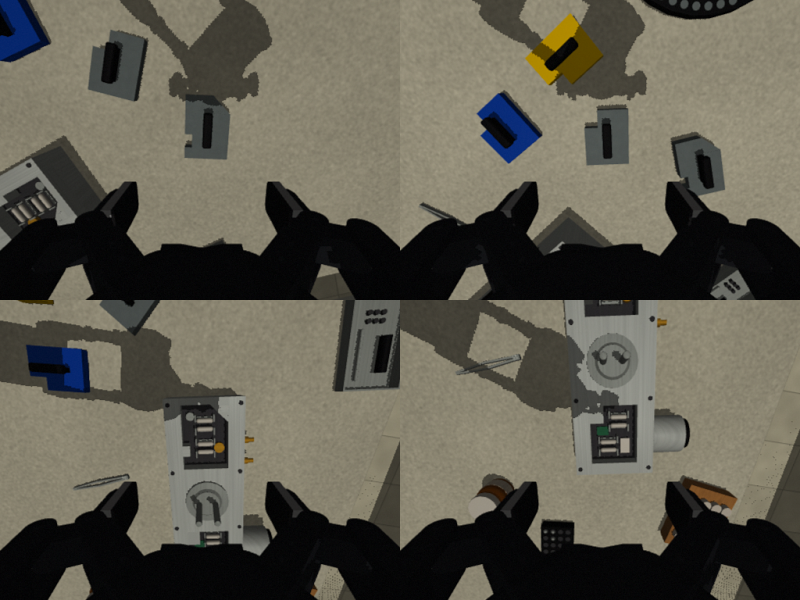

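```bash
cat >> h.py <<'E'
def meas(name,near,kind,zp,dims):
    import pickle
    p,dep,m,pose=pickle.load(open(name+".pkl","rb")) if isinstance(name,str) else name
    C=cloud(m,dep,pose); h=C[:,:,2]
    R=np.hypot(C[:,:,0]-near[0],C[:,:,1]-near[1])<0.085
    if kind=="cover": mk=(h>zp-0.007)&R
    else: mk=(h<zp-0.006)&(h>zp-0.05)&R
    mk=(mk&(dep>0.12)).astype(np.uint8)
    mk=cv2.morphologyEx(mk,cv2.MORPH_CLOSE,np.ones((3,3),np.uint8)) 
    cs,_=cv2.findContours(mk,cv2.RETR_EXTERNAL,cv2.CHAIN_APPROX_NONE)
    c=max(cs,key=cv2.contourArea)
    ap=cv2.approxPolyDP(c,2.2,True)[:,0]
    W=onplane(m,c[:,0],zp,pose)
    rc=cv2.minAreaRect((W[:,:2]*1000).astype(np.float32))
    print(name if isinstance(name,str) else "", "centre",np.round(rc[0],1),"size",np.round(rc[1],1),"ang",round(rc[2],2),"want",dims,"area mm2",cv2.contourArea((W[:,:2]*1000).astype(np.float32)))
    plateh=np.median(h[(mk>0)]); print(" median h",plateh.round(4)," poly px",ap.tolist())
    print(" poly mm",np.round(onplane(m,ap,zp,pose)[:,:2]*1000,1).tolist())
    o=p[:,:,::-1].copy(); cv2.drawContours(o,[c],-1,(0,0,255),1)
    x,y,w,hh=cv2.boundingRect(c); o=o[max(0,y-25):y+hh+25,max(0,x-25):x+w+25]
    return rc,W[:,:2],cv2.resize(o,None,fx=2,fy=2,interpolation=cv2.INTER_NEAREST)
E
python3 - <<'E'
from h import *
im=[]
for a in [("w_cut",(.555,.39),"cover",.024,(72,104)),("w_step",(.405,.30),"cover",.024,(72,92)),("w_pc",(.59,.105),"hole",.075,(76,108)),("w_ps",(.61,-.12),"hole",.075,(76,96))]:
    im.append(cv2.resize(meas(*a)[2],(380,380)))
cv2.imwrite("pics/c4.png",cv2.resize(np.vstack([np.hstack(im[:2]),np.hstack(im[2:])]),(600,600)))
E
```

```text
w_cut centre [561.8 405.6] size [ 72.1 104.3] ang 70.64 want (72, 104) area mm2 6661.223702613264
 median h 0.0254  poly px [[237, 121], [236, 171], [245, 171], [246, 174], [245, 186], [236, 186], [236, 201], [289, 203], [293, 145], [272, 122]]
 poly mm [[501.6, 388.8], [560.4, 368.2], [563.8, 379.3], [567.9, 379.3], [582.8, 373.2], [579.4, 362.0], [598.9, 355.6], [622.0, 421.9], [549.7, 446.7], [515.2, 429.4]]
w_step centre [428.7 301.2] size [72.1 92.9] ang 58.45 want (72, 92) area mm2 5869.364567427663
 median h 0.0257  poly px [[291, 139], [252, 140], [253, 161], [235, 164], [239, 210], [292, 208]]
 poly mm [[408.5, 355.1], [382.5, 314.4], [404.9, 300.6], [395.3, 279.5], [448.9, 248.0], [486.0, 308.0]]
w_pc centre [596.1 102.9] size [ 74.7 105.7] ang 10.94 want (76, 108) area mm2 7047.941420333693
 median h 0.0525  poly px [[231, 135], [234, 185], [243, 186], [243, 199], [235, 201], [235, 213], [290, 213], [290, 155], [268, 134]]
 poly mm [[550.3, 147.0], [562.5, 84.4], [574.2, 84.9], [576.8, 67.4], [566.7, 63.0], [569.0, 46.3], [641.5, 57.9], [626.8, 134.2], [595.1, 155.4]]
w_ps centre [ 639.5 -120. ] size [74.7 94. ] ang 10.8 want (76, 96) area mm2 6182.750383724226
 median h 0.0528  poly px [[302, 134], [260, 135], [260, 157], [243, 158], [246, 207], [300, 205]]
 poly mm [[667.1, -67.8], [616.2, -77.1], [620.6, -104.1], [599.6, -108.7], [612.9, -172.8], [683.0, -158.8]]
```

View pics/c4.png

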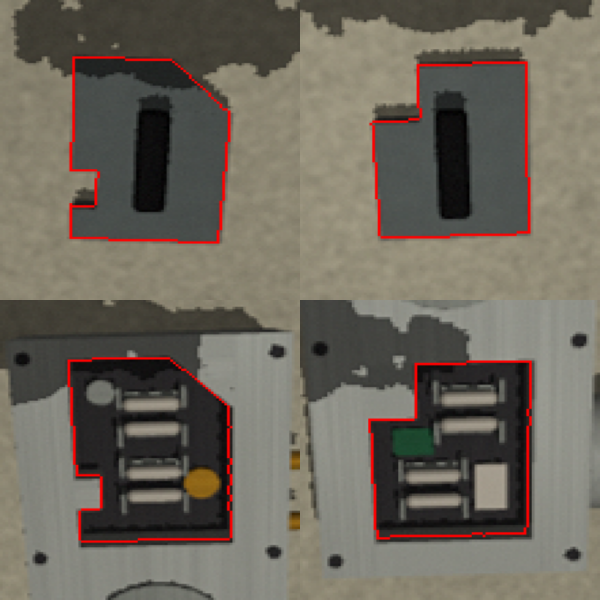

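All four outlines match: covers measure 72.1×104.3 and 72.1×92.9 mm, and the openings are 227.1 mm apart (227 expected), giving a changer yaw of 11.0°. The two grey covers are at px (265,163) and (265,173), with the correct shapes. Next I grasp cover_cut.

```bash
cat > grasp.py <<'E'
import sys
from h import *
from workcell import r, command_gripper, optics
import pickle
x,y,yaw,name=float(sys.argv[1]),float(sys.argv[2]),np.deg2rad(float(sys.argv[3])),sys.argv[4]
q=quat(yaw)
command_gripper(0.06,60)
r.reach([x,y,.15],q)
print("hit",r.move_straight([x,y,.053],q,speed=.12,max_force=15))
s=r.read_state(); print(s["eef_pos"],s["contact_force"])
command_gripper(0.0,60); s=r.read_state(); print("grip",s["grip_width"])
r.move_straight([x,y,.26],q,speed=.15); r.hold(.3)
s=r.read_state(); p,dep=optics.get_image("wrist"); m=optics.camera_model("wrist")
print(s["time_s"],s["eef_pos"],s["grip_width"],s["contact_force"])
pickle.dump((p,dep,m,(s["eef_pos"],s["eef_rot"])),open(name+".pkl","wb")); cv2.imwrite(f"pics/{name}.png",p[:,:,::-1])
E
python3 grasp.py .5618 .4056 70.64 g_cut
```

```text
hit False
[0.56239531 0.40588954 0.05397708] [0.13112954 0.32845105 0.5632377 ]
grip 0.012491069045368066
11.2 [0.56174578 0.40556693 0.25962873] 0.013026886495876897 [ 0.16968328  0.02676256 -2.16651478]
```

View pics/g_cut.png

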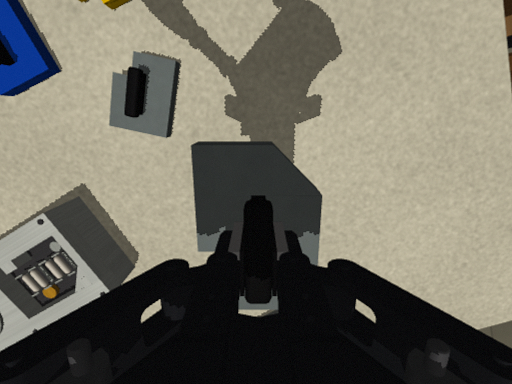

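```bash
cat > inhand.py <<'E'
import sys,pickle
from h import *
p,dep,m,pose=pickle.load(open(sys.argv[1]+".pkl","rb")); zt=float(sys.argv[2])
T=np.asarray(m["tool_from_camera"])
I=(np.zeros(3),np.array([0,0,0,1.]))
Ct=cloud(m,dep,I)   # tool frame
mk=((abs(Ct[:,:,2]-zt)<.008)&(abs(Ct[:,:,1])<.06)&(Ct[:,:,0]>-.03)).astype(np.uint8)
print("plate tool z",np.median(Ct[:,:,2][mk>0]))
cs,_=cv2.findContours(mk,cv2.RETR_EXTERNAL,cv2.CHAIN_APPROX_NONE); c=max(cs,key=cv2.contourArea)
# plane fit for tilt
P=Ct[mk>0]; A=np.c_[P[:,:2],np.ones(len(P))]; k=np.linalg.lstsq(A,P[:,2],rcond=None)[0]; print("slopes",k.round(4))
ap=cv2.approxPolyDP(c,2.2,True)[:,0]
W=onplane(m,ap,zt,I)[:,:2]*1000
for a,b in zip(ap.tolist(),W.round(1).tolist()): print(a,b)
Wc=onplane(m,c[:,0],zt,I)[:,:2]*1000
np.save(sys.argv[1]+"_c.npy",Wc)
E
python3 inhand.py g_cut .029
```

```text
plate tool z 0.02911592593588644
slopes [0.0096 0.0035 0.0289]
[191, 145] [51.6, -35.1]
[198, 250] [-10.5, -35.1]
[214, 250] [-10.5, -25.5]
[218, 235] [-0.8, -22.8]
[224, 229] [3.0, -19.1]
[231, 229] [3.0, -15.1]
[233, 221] [8.0, -13.8]
[242, 221] [8.0, -8.6]
[243, 204] [18.4, -7.8]
[247, 199] [21.3, -5.5]
[265, 198] [21.9, 4.6]
[272, 204] [18.4, 8.6]
[273, 221] [8.0, 9.3]
[281, 221] [8.0, 13.9]
[284, 229] [3.0, 15.8]
[291, 229] [3.0, 19.9]
[297, 235] [-0.8, 23.5]
[302, 252] [-11.9, 26.9]
[311, 263] [-19.2, 32.6]
[317, 263] [-19.2, 36.3]
[321, 194] [24.3, 36.0]
[271, 143] [52.7, 7.6]
```

```bash
cat > place.py <<'E'
import sys
from h import *
from workcell import r, command_gripper, optics
x,y,yaw=float(sys.argv[1]),float(sys.argv[2]),np.deg2rad(float(sys.argv[3]))
q=quat(yaw)
def st(t):
    s=r.read_state(); print(t,round(s["time_s"],2),np.round(s["eef_pos"],4),np.round(s["contact_force"],1),round(s["grip_width"],4)); return s
if len(sys.argv)>4:   # via
    r.reach([x,y+.12,.30],q)
r.reach([x,y,.26],q); r.move_straight([x,y,.15],q,speed=.15); r.hold(.3); st("above")
print("hit",r.move_straight([x,y,.118],q,speed=.05,max_force=8)); s=st("in")
if s["eef_pos"][2]<.121:
    print("hit",r.move_straight([x,y,.103],q,speed=.03,max_force=30)); r.hold(.2); st("pressed")
else: print("STUCK")
E
python3 place.py .5956 .1028 11.0
```

```text
above 13.6 [0.5959 0.1028 0.1507] [-0.8  0.1 -1. ] 0.0128
hit False
in 14.39 [0.5958 0.1028 0.1181] [-0.2  0.6 -2.7] 0.0128
hit False
pressed 15.24 [0.5962 0.1024 0.1046] [-1.6 -2.5 11.5] 0.0128
```

```bash
cat > rel.py <<'E'
import sys
from h import *
from workcell import r, command_gripper, optics
x,y,yaw,name=float(sys.argv[1]),float(sys.argv[2]),np.deg2rad(float(sys.argv[3])),sys.argv[4]
q=quat(yaw)
print("hit",r.move_straight([x,y,.099],q,speed=.03,max_force=15)); s=r.read_state(); print(s["eef_pos"],s["contact_force"])
r.move_straight(s["eef_pos"],q,speed=.05)
command_gripper(0.06)
s=r.read_state(); print(s["eef_pos"],s["contact_force"])
r.move_straight([x,y,.20],q,speed=.15)
look((x,y),yaw,.27,name,0.0)
E
python3 rel.py .5956 .1028 11.0 v_cut
python3 - <<'E'
from h import *; import pickle
p,dep,m,pose=pickle.load(open("v_cut.pkl","rb")); C=cloud(m,dep,pose)
c,s=np.cos(np.deg2rad(11)),np.sin(np.deg2rad(11))
for lx,ly in [(25,-40),(-25,-45),(25,15),(-25,40),(0,45),(0,-45)]+[(55,0),(-55,0),(-55,50)]:
    w=np.array([.5961+(lx*c-ly*s)/1e3,.1029+(lx*s+ly*c)/1e3])
    k=np.hypot(C[:,:,0]-w[0],C[:,:,1]-w[1])<.004
    print(lx,ly,np.median(C[:,:,2][k]).round(4),k.sum())
E
```

```text
hit True
[0.59623499 0.10228525 0.10466633] [-1.03805114 -0.37054131  5.11078856]
[0.59623376 0.1023645  0.10463713] [-0.15520999 -0.86487608  0.3117141 ]
v_cut 17.675 (array([0.59517337, 0.10274001, 0.26851968]), array([ 0.63609911,  0.77160613, -0.00092464, -0.00101973]))
25 -40 0.0757 32
-25 -45 0.0758 32
25 15 0.3273 1591
-25 40 0.0757 40
0 45 0.0755 41
0 -45 0.0758 31
55 0 0.3228 803
-55 0 0.323 1094
-55 50 0.0756 40
```

View pics/v_cut.png

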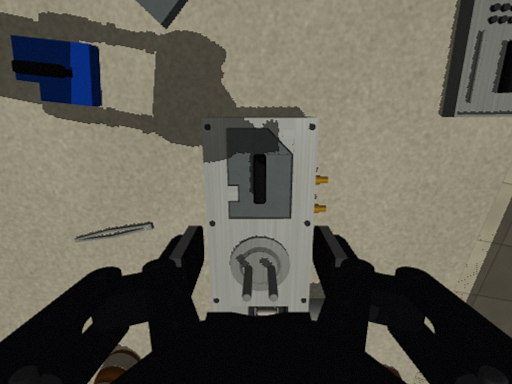

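cover_cut sits flush: the plate reads 75.7 mm and the housing 75.6 mm. Next is cover_step (grey, stepped, px (265,173) in w_step).

```bash
python3 grasp.py .4287 .3012 58.45 g_step && python3 inhand.py g_step .029
```

```text
hit False
[0.42929951 0.30133031 0.05362498] [-0.69227744  0.21410305  0.22066107]
grip 0.01265806060881569
22.3167 [0.42862752 0.30116253 0.25968625] 0.01275956255394453 [-0.56616478 -0.95583016 -2.46102519]
plate tool z 0.028989960918353735
slopes [ 0.0075 -0.0045  0.029 ]
[233, 155] [46.4, -12.9]
[233, 201] [20.3, -13.5]
[201, 201] [20.3, -31.6]
[195, 204] [18.5, -35.1]
[198, 265] [-20.4, -35.7]
[204, 263] [-19.1, -32.0]
[213, 252] [-11.7, -26.3]
[218, 235] [-0.6, -22.8]
[224, 229] [3.2, -19.2]
[231, 229] [3.2, -15.1]
[234, 221] [8.2, -13.3]
[242, 221] [8.1, -8.7]
[244, 202] [19.7, -7.3]
[251, 198] [22.1, -3.4]
[270, 201] [20.3, 7.4]
[273, 221] [8.1, 9.2]
[281, 221] [8.1, 13.9]
[284, 229] [3.1, 15.7]
[291, 229] [3.1, 19.8]
[297, 235] [-0.7, 23.4]
[302, 252] [-11.7, 26.8]
[311, 263] [-19.1, 32.6]
[317, 264] [-19.8, 36.2]
[324, 157] [45.3, 36.3]
[317, 154] [46.9, 32.4]
```

View pics/g_step.png

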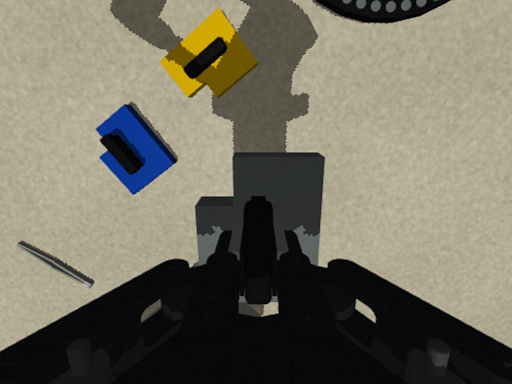

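```bash
python3 place.py .6391 -.1203 11.0 via
```

```text
above 25.51 [ 0.6393 -0.1204  0.1507] [ 0.6  0.3 -3.2] 0.0129
hit False
in 26.3 [ 0.6393 -0.1204  0.1181] [-0.5  0.1 -1.2] 0.013
hit False
pressed 27.15 [ 0.6397 -0.1206  0.1046] [-2.4  0.3  8.3] 0.0132
```

```bash
python3 rel.py .6391 -.1203 11.0 v_step
python3 - <<'E'
from h import *; import pickle
from workcell import r,optics
r.reach([.60,0.0,.33],quat(np.deg2rad(11))); 
r.reach([.35,.30,.35],quat(np.deg2rad(40))); r.hold(.3)
p0,z0,m,_=pickle.load(open("a.pkl","rb"))["top"]
pt,zt=optics.get_image("top"); 
cv2.imwrite("pics/e_top.png",cv2.resize(np.hstack([p0[90:260,160:430],pt[90:260,160:430]]),(800,252))[:,:,::-1])
for nm,cx,cy in [("v_step",.6395,-.1200)]:
    p,dep,mm,pose=pickle.load(open(nm+".pkl","rb")); C=cloud(mm,dep,pose)
    c,s=np.cos(np.deg2rad(11)),np.sin(np.deg2rad(11))
    for lx,ly in [(25,-35),(-25,-35),(25,38),(-25,10),(25,0),(0,-38)]+[(55,0),(-55,30),(-55,50)]:
        w=np.array([cx+(lx*c-ly*s)/1e3,cy+(lx*s+ly*c)/1e3])
        k=(np.hypot(C[:,:,0]-w[0],C[:,:,1]-w[1])<.004)&(dep>.15)
        print(lx,ly,np.median(C[:,:,2][k]).round(4),k.sum())
s=r.read_state(); print(s["time_s"],s["contact_force"],s["grip_width"])
E
```

```text
hit True
[ 0.63970707 -0.12056683  0.10460656] [-1.50672688 -0.6875165   5.48799637]
[ 0.63972365 -0.12054311  0.1046294 ] [-0.81025032 -0.09631186 -0.75675439]
v_step 29.5833 (array([ 0.63869446, -0.12019759,  0.26844531]), array([ 6.36088109e-01,  7.71615175e-01, -5.23006672e-04, -1.29049183e-03]))
25 -35 0.0756 34
-25 -35 0.0755 35
25 38 0.0756 39
-25 10 0.0755 36
25 0 0.0753 37
0 -38 0.0754 28
55 0 0.0755 38
-55 30 0.0756 40
-55 50 0.0755 44
32.05 [-0.68015503 -0.20260074 -0.80568087] 0.06030819833815715
```

View pics/e_top.png

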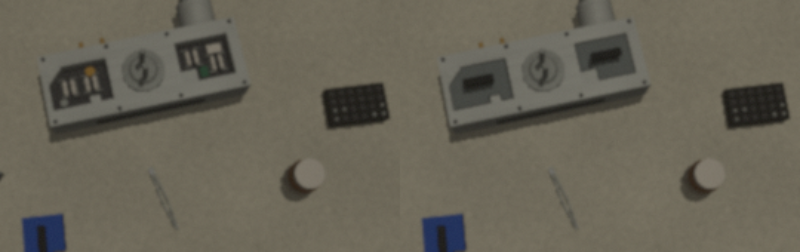

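View pics/v_step.png

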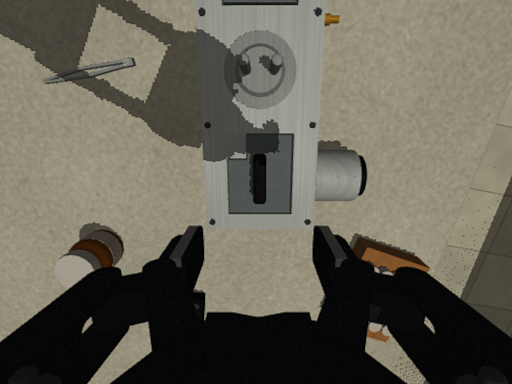

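Both covers are seated flush in their own openings. Jar, rack and tweezers look unmoved from the first picture to the last, and the gripper is open and clear. I'm handing in.

```bash
python3 -c "
from workcell import r
print(r.finish_job())"
```

```text
the job is handed in; nothing more can be done
None
```

Both grey covers are back in their own openings, snapped home and flush. The job is handed in at about 32 s of the 72 s; it reports no verdict.

- **What I did:** I measured the covers and openings from wrist-camera views. I gripped each cover by its bar, checked it in the hand, lowered it in slowly and pressed it down. Each was pressed a second time until the 15 N stop tripped, and the arm moved no further.
- **Flushness:** the plate tops read 75.5–75.8 mm on cover_cut and 75.3–75.6 mm on cover_step. The housing beside them reads 75.5–75.6 mm.
- **Centring:** I did not re-measure the covers' centres in the openings after release. That they are right rests on their seating flush and on the pictures.
- **Other objects:** the before and after top pictures show the rack, jar and tweezers in the same places. The gripper is open and clear of everything.
- **Checks that disagreed:** in the flushness check on cover_cut, three of nine sample points read about 0.32 m because the arm's own fingers were in the way. I set those aside; no other check failed.

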